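# Set the eccentric roller of a sliding-screen guide with a gauge bar

### The arm

A 6-joint arm with a two-finger parallel gripper is mounted at the origin on the work surface. World frame = base frame: x ahead of the robot, y to its left, z up, the work surface at z = 0. Lengths are in mm, angles in rad, forces in N, time in s.
With the tool pointing down it reaches from about 425 to 925 mm from the base axis. Payload 12.5 kg.
Tool frame: the origin (TCP) lies midway between the tips of the shut fingers; the grasp point (between the pads) lies 19 mm behind it (robot.hold_point_z is the distance from the TCP to the grasp point, in mm); z points along the fingers, y is the line along which they close (so a half turn about z gives the same grasp; the last joint's range is limited). The gripper opens to 85 mm and grips with 20 to 120 N. Pads are 22 mm wide; open, the fingers measure 114 mm over their backs; the gripper's body (76 mm by 85 mm) begins 54 mm behind the grasp point. The pads swing forward as they close: fully open they stand 13 mm farther back than shut.
Start: joints at [-1.383, 0.491, 1.559, -0, 1.092, -0.106], TCP at [181.017, -598.229, 231.327] pointing down, gripper open.
Joint ranges: [-3.1, 3.1], [-0.84, 2.19], [0.05, 2.79], [-1.13, 4.28], [0.06, 2.93], [-2.69, 2.69]. Speed limits (rad/s): [2.22, 2.22, 2.79, 3.14, 3.14, 3.14].

### API

Orientations are given as a unit quaternion [w, x, y, z].
In Python, from workcell import telemetry, optics, job, robot gives the robot as it stands.
- The arm moves only by the tool send_rows, never from a script. Its argument "steps" is a list of rows, each a list of 5 numbers: the shift along the tool's x, y, z in mm, then the turn about the tool's z in rad, then the gripper's target within -1 to 1 (shut at 1, half-way at 0, fully open at -1). A call has 1 to 12 rows; each row shifts and turns the commanded pose from where the row before left it, along the tool's axes as they then stand; what a row does not reach is not made up. A row lasts 1/10 s, in which the tool goes at most 50 mm and 8.59 degrees, less where a joint would pass 70% of its speed; a pose out of reach is approached as far as the arm can. A call with a gripper value outside its range is refused whole. The fingers move at their own pace and stop on an object; "squeeze" is the grip in N (left out, the last holds). Time passes only in rows, so rows that do not move let the fingers close. It gives the time, the measured TCP pose, the force, the opening and the grip force at its end, in the units of the state.
- telemetry.observe(): the state, without advancing time (a new reading comes with each control period).
- optics.camera(name): name is "side" or "top" or "wrist"; returns a dict with "color" (384x512x3 uint8, blue, green, red), "fx", "fy", "cx", "cy" (pixels), "rvec" (rotation vector, rad) and "tvec" (3), from world to camera coordinates, as OpenCV has them. Camera axes: x right, y down, z forward; pixel columns grow to the right and rows downward; lengths in mm; the calibration is good to about 2 mm. A picture is of the moment at which its call begins. There is no depth.
- job.close_job(): hands the job in; it is judged then, once.
The state is a dict: "time": time; "q": joint angles; "qd": joint speeds; "effort": joint torques, N m; "tcp_pos": TCP position; "tool_rot": TCP orientation; "wrist_force": force on the tool from outside, world axes, zero at the start; "torque": the same for the moment, N m; "gripper_width": finger opening in mm; "finger_force": force on a finger pad.
Only numpy, scipy, OpenCV 4.12 (cv2) and the standard library are available. Lean on these libraries where they do the work, as an engineer would, in place of code of your own. Each camera call takes 0.05 s, during which the arm holds its last target. There are 200 camera calls.

### The job

Set the running gap of the sliding screen's bottom guide: stand the blue gauge bar on its long edge, lengthwise and about centred, between the guide's fin and the white eccentric roller, turn the red-handled lever until the roller just nips the bar without forcing it, and let go of the lever. Then draw the bar endways along the gap by about half its length, to feel that it slides, and put it away on its long edge in the caddy's front slot, right behind the low lip. Keep the roller's setting, and leave everything else where it stands.

Things in the scene. Friction and masses are not known exactly. Their poses are not given: they have to be found in the camera images.
- guide: bottom guide of a sliding screen, fixed: steel plate 120 mm (y) by 150 mm (x from -85 to +65), 8 mm thick. Origin: on the ledge, under the plate. The gap runs along y; x points across it, away from the robot at yaw 0. The aluminium fin, the gap's fixed side, is an upright wall with its inner face at x = +40, 6 mm thick, 80 mm long (y from -40 to +40), top 30 mm above the ledge
- gap (a point): point on the plate's top, 8 mm above the ledge, at guide x = +32, y = 0; guide's axes. Here the middle of the 190 mm bar's lower edge comes to stand when the bar touches the fin, its ends overhanging fin and plate at both sides
- adjuster: grey adjuster block on the guide's plate, fixed, 5 mm thick, x from -36 to +10, y +-28 mm. Origin: on the vertical pivot axis of the lever, 8 mm above the ledge; guide's axes. It is screwed down through slots, so the pivot lies anywhere from guide x = -1 to +5 mm, at y = 0
- lever (a joint): lever angle, rad, stops 0 and 2.9: 0 = lever along guide +y, pi/2 = along guide -x; grows counter-clockwise from above and closes the gap. Starts open at 0.7 to 1.05 (gap 4 mm or more over the bar's thickness); the roller meets the bar between 1.5 and 2.3. The pivot is stiff, stays where left and takes 2 N at the handle; after the bite 1 N more there adds 7 N of squeeze. Stop at 4 to 6 N
- lever_grip (a point): middle of the lever's red handle: an upright round grip 18 mm thick, 75 mm from the pivot, from 48 to 100 mm above the ledge (this point 74), open all round; push it sideways or pinch it from above. The arm from hub to handle is 12 mm thick, its top 48 to 55 mm above the ledge; the hub on the pivot is 30 mm wide, top 54 mm
- roller: white nylon roller 44 mm in diameter, 18 mm high, free to spin. Origin: on its axis at its underside, 15.5 mm above the ledge. Its axis is 10 mm off the pivot: at x = 10 sin(a - 1.9), y = -10 cos(a - 1.9) mm from it (guide's axes, a = lever angle). Gap to the fin = 18 mm minus the roller's x in the guide's frame; it must end equal to the bar's thickness
- gauge: blue gauge bar with yellow ends, rigid, 16 mm thick (own x), 60 mm wide (own y), 190 mm long (own z), about 0.2 kg. Origin: centre of the end that is lowest at the start. It starts upright in the caddy's middle tall slot, axes as the caddy's, foot 5 mm and top 195 mm above the ledge, so 113 mm of it stands out
- gauge_mid (a point): centre of the gauge bar, bar's axes. With the bar on its long edge it is 38 mm above the ledge on the guide's plate and 35 mm in the caddy's slot
- caddy: white tray caddy, fixed, 94 (x) by 300 (y) mm, walls 4 mm, floor 5 mm. Origin: centre of its underside; front faces -x. End y from -150 to -72: three tall slots 26 by 70 mm at x = -30, 0, +30, y = -111, walls 82 mm above the ledge. Rest: three long slots 26 by 218 mm at x = -30, 0, +30, y = +37; front and end lips 26 mm, dividers 22 mm, back wall 50 mm above the ledge
- caddy_slot (a point): middle of the floor of the front long slot, right behind the front lip, 5 mm above the ledge: the bar goes here, its length along y. Caddy's axes
- board: small wooden board 18 (x) by 180 (y) by 70 mm high, on edge in the caddy's rear long slot, top 75 mm above the ledge. Origin: centre of its lower edge. Leave alone
- jar: swing-top glass jar, 95 mm in diameter, 150 mm high, origin under its centre. Leave alone
- strainer: green plastic strainer basket, 182 mm across, 81 mm high, origin under its centre. Leave alone
- paddle: wooden rice paddle lying flat, 207 mm long, blade 68 mm wide, 10 mm thick, blade to its own +x, origin near its middle. Leave alone
- cup: steel cup 76 mm in diameter, 85 mm high, origin under its centre. Leave alone
- tub: red plastic tub with lid, 106 mm square, 82 mm high, origin under its centre. Leave alone
Things that resemble listed ones, but are neither listed nor needed, are in the scene too. There is more than one size of the guide; the one meant has the size given above.

How it is judged:
By the outcome, as a careful person would: the job done as asked, in the order asked, and still so for the second after the job is handed in, with the robot touching nothing.
It also fails if it takes over 67 s, if anything falls off the work surface, if the arm or the gripper's body presses on something with over 40 N, if the wrist force passes 120 N, or if a joint passes its speed limit or range.

## Working session

There is one attempt and no reset: what is moved stays moved. The work goes in short steps, Python scripts to look and compute and a tool call to move; the robot and the scene stay as the last step left them, time stands still between calls to the robot, and variables do not carry over. Pictures are saved under pics/ and viewed, at most 10 in all, crops included, and the job is handed in when it is done.

Besides the shell and the picture viewer there is one more tool, called after "Request:" as name([rows], argument=value, ...), one row to a line, values as JSON. send_rows: Moves the arm, as the interface text tells. Its arguments: {"type":"object","properties":{"steps":{"type":"array"},"squeeze":{"type":"number"}},"required":["steps"]}

```bash
ls; mkdir -p pics
cat > h.py <<'E'
import numpy as np, cv2
from workcell import telemetry, optics, job, robot
def cam(n):
    c=optics.camera(n); c['R']=cv2.Rodrigues(np.array(c['rvec'],float))[0]; c['t']=np.array(c['tvec'],float).ravel(); return c
def ray(c,u,v,z):
    d=c['R'].T@np.array([(u-c['cx'])/c['fx'],(v-c['cy'])/c['fy'],1.]); o=-c['R'].T@c['t']
    return o+d*(z-o[2])/d[2]
def proj(c,p):
    q=c['R']@np.array(p,float)+c['t']; return [c['fx']*q[0]/q[2]+c['cx'],c['fy']*q[1]/q[2]+c['cy']]
E
python3 - <<'E'
from h import *
a=cam('top');b=cam('side')
for n,c in (('top',a),('side',b)):
    cv2.imwrite(f'pics/{n}0.png',cv2.resize(c['color'],(800,600),interpolation=cv2.INTER_CUBIC)); print(n,-c['R'].T@c['t'],c['fx'])
s=telemetry.observe();print(s['tcp_pos'],s['tool_rot'],s['time'],s['gripper_width'],s['wrist_force'])
E
```

```text
pics
top [ 456.69722472   -3.59944583 1720.26584255] 461.7820768896974
side [-327.083963   1092.40013055 1022.32997671] 466.12673683913033
[ 180.99019147 -598.00486503  230.78259859] [-5.01722248e-04  9.89227491e-01  1.46385516e-01 -2.49229780e-05] 0.1 85.64310301057223 [-1.09652682  0.01460978  0.25489698]
```

View pics/top0.png

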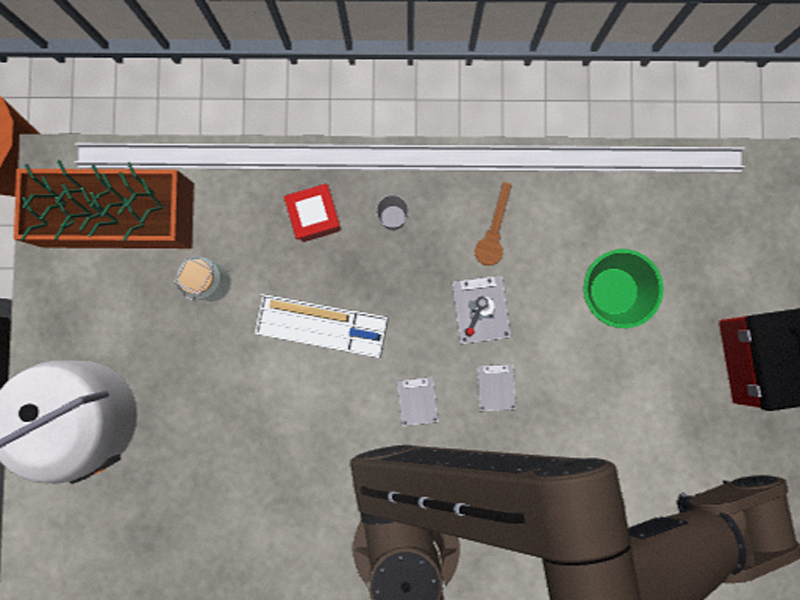

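View pics/side0.png

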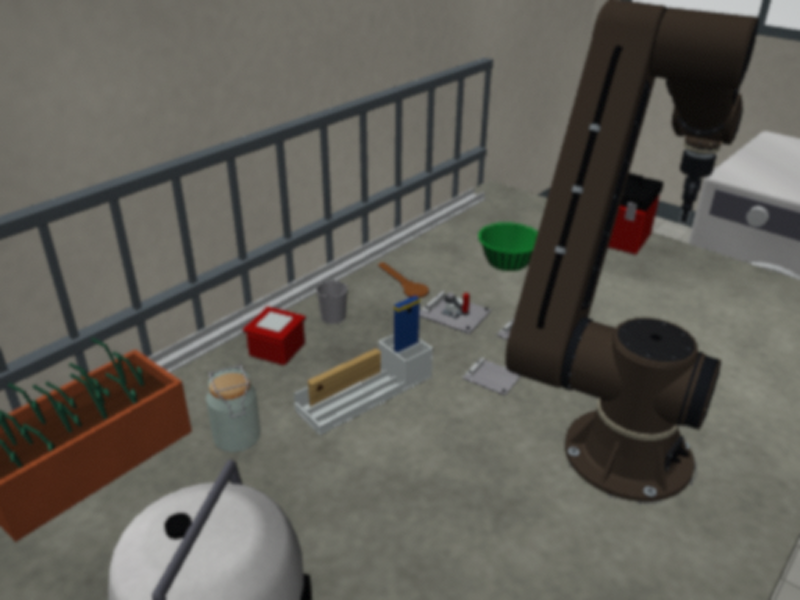

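The top view (800x600 scale) shows the right guide, with adjuster and red handle, at (481,310). The smaller lookalikes are at (418,400) and (496,388). The caddy is at (322,325), with the blue bar upright at about (365,335). In the side view the bar stands at (407,325).

Run:
```python
from h import *
a=cam('top');b=cam('side')
I=a['color'];hsv=cv2.cvtColor(I,cv2.COLOR_BGR2HSV)
def big(m,box):
    M=np.zeros(m.shape,np.uint8);x0,y0,x1,y1=box;M[y0:y1,x0:x1]=m[y0:y1,x0:x1].astype(np.uint8)*255
    cs=cv2.findContours(M,0,1)[0];return max(cs,key=cv2.contourArea)
H,S,V=[hsv[...,i].astype(int) for i in range(3)]
print('plate px',hsv[205,295],'conc',hsv[250,300],'caddy',hsv[212,185])
pl=big((I[...,0].astype(int)-I[...,2]>3)&(V>120),(285,172,332,225))
r=cv2.minAreaRect(pl);P=cv2.boxPoints(r);W=[ray(a,*p,8) for p in P]
print('plate',np.round(W,0).tolist(),[round(np.linalg.norm(W[i]-W[i-1])) for i in range(4)],np.mean(W,0))
ca=big((V>205),(155,180,255,235));r=cv2.minAreaRect(ca)
W=[ray(a,*p,26) for p in cv2.boxPoints(r)]
print('caddy@26',np.round(W,0).tolist(),[round(np.linalg.norm(W[i]-W[i-1])) for i in range(4)],np.mean(W,0))
bl=big((H>100)&(H<130)&(S>120),(215,200,255,225));print('blue top px',cv2.boundingRect(bl),cv2.minAreaRect(bl))
rd=big(((H<6)|(H>174))&(S>150),(290,200,310,220));m=cv2.moments(rd);u=(m['m10']/m['m00'],m['m01']/m['m00']);print('red',u,ray(a,*u,90))
HS=cv2.cvtColor(b['color'],cv2.COLOR_BGR2HSV)
m=cv2.inRange(HS,(100,120,0),(130,255,255));bs=big(m>0,(240,180,280,235));print('side blue',cv2.minAreaRect(bs))
my=cv2.inRange(HS,(15,100,60),(35,255,255));c=big(my>0,(245,180,275,225));print('side yellow',cv2.boundingRect(c))
my=cv2.inRange(hsv,(15,120,60),(35,255,255));c=big(my>0,(215,200,255,225));print('top yellow',cv2.minAreaRect(c))
for n,c in (('t',I[165:240,150:345]),('t',None)):
    if c is not None: cv2.imwrite('pics/topc.png',cv2.resize(c,None,fx=4,fy=4,interpolation=cv2.INTER_CUBIC))
```

```text
plate px [134  21 181] conc [ 17  16 148] caddy [102   5 238]
plate [[623.0, -105.0, 8.0], [640.0, -223.0, 8.0], [494.0, -243.0, 8.0], [476.0, -126.0, 8.0]] [148, 120, 148, 119] [ 558.34357314 -174.24154023    8.        ]
caddy@26 [[497.0, 359.0, 26.0], [592.0, 343.0, 26.0], [537.0, 50.0, 26.0], [443.0, 67.0, 26.0]] [297, 96, 298, 96] [517.07760196 204.81701841  26.        ]
blue top px (224, 210, 18, 8) ((232.40383911132812, 213.4807891845703), (17.846567153930664, 4.314554214477539), 11.309932708740234)
red (300.50877192982455, 211.75438596491227) [ 503.35299183 -140.58832623   90.        ]
side blue ((260.0, 209.5), (27.0, 14.0), 90.0)
side yellow (253, 193, 15, 6)
top yellow ((220.0, 205.0), (0.0, 0.0), 0.0)
```

View pics/topc.png

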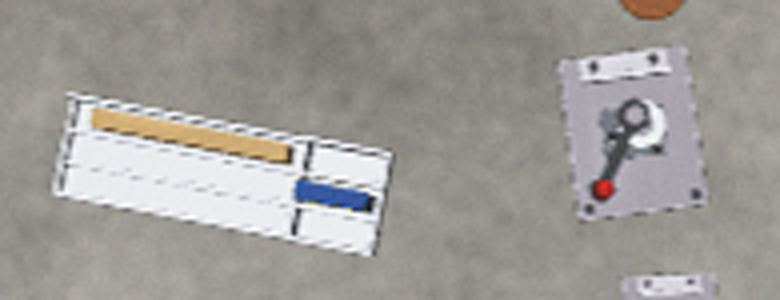

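The crop confirms it: the bar is in the middle tall slot and the lever points at about 0.99 rad. The plate measures 148x119 and the lever radius is about 74, so both match. I'll move above the guide first for a close look, then on to the caddy.

```bash
cat >> h.py <<'E'
def st():
    s=telemetry.observe(); w,x,y,z=s['tool_rot']; phi=2*np.arctan2(y,x); return s,np.array(s['tcp_pos']),phi
def rel(T,phi2):
    "total shift in tool axes as of NOW (shift first), turn separately"
    s,p,phi=st(); d=np.array(T,float)-p
    dx=d[0]*np.cos(phi)+d[1]*np.sin(phi); dy=d[0]*np.sin(phi)-d[1]*np.cos(phi)
    return np.round([dx,dy,-d[2],(phi-phi2+np.pi)%(2*np.pi)-np.pi],3)
GY=.142; 
def G(x,y,z=0,o=(568.2,-172.8),a=GY): return np.array([o[0]+x*np.cos(a)-y*np.sin(a),o[1]+x*np.sin(a)+y*np.cos(a),z])
E
python3 - <<'E'
from h import *
a=cam('top');print(ray(a,232.4,213.5,195),ray(a,232.4,213.5,140))
print(rel((540,-200,330),1.713))
w=cam('wrist');s,p,phi=st();o=-w['R'].T@w['t'];print('wrist cam',o-p,w['fx'],w['R'],phi)
E
```

```text
[492.98414648  93.00277912 195.        ] [494.29262703  96.48618655 140.        ]
[ 458.919 -277.118  -98.958   -1.419]
wrist cam [ 71.29254261  22.69229543 142.26861137] 338.6481974924895 [[ 0.2894215  -0.95720033 -0.00165116]
 [-0.91449301 -0.2770171   0.29489669]
 [-0.28273261 -0.08383947 -0.95552772]] 0.29380403958323315
```

Request:
send_rows([
  [0,0,-7,-0.142,-1],
  [0,0,-7,-0.142,-1],
  [0,0,-7,-0.142,-1],
  [0,0,-7,-0.142,-1],
  [0,0,-7,-0.142,-1],
  [0,0,-7,-0.142,-1],
  [0,0,-7,-0.142,-1],
  [0,0,-7,-0.142,-1],
  [0,0,-7,-0.142,-1],
  [0,0,-7,-0.141,-1],
], squeeze=20)

```text
time: 1.3
tcp_pos: [181.0, -598.2, 301.6]
tool_rot: [-0.0, 0.653, 0.757, 0.0]
wrist_force: [0.8, -0.3, 0.4]
gripper_width: 85.1
finger_force: 0.0
```

Request:
send_rows([
  [32,35,0,0,-1],
  [32,35,0,0,-1],
  [32,35,0,0,-1],
  [32,35,0,0,-1],
  [32,35,0,0,-1],
  [32,35,0,0,-1],
  [32,35,0,0,-1],
  [32,35,0,0,-1],
  [32,35,0,0,-1],
  [32,35,0,0,-1],
  [32,35,0,0,-1],
  [32,34,0,0,-1],
])

```text
time: 2.5
tcp_pos: [542.5, -157.0, 301.4]
tool_rot: [0.0, 0.655, 0.756, 0.0]
wrist_force: [0.8, -0.6, -0.1]
gripper_width: 85.2
finger_force: 0.0
```

Request:
send_rows([
  [32,34,0,0,-1],
  [0,0,0,0,-1],
  [0,0,0,0,-1],
])

```text
time: 2.8
tcp_pos: [570.8, -121.5, 300.9]
tool_rot: [-0.0, 0.654, 0.756, -0.0]
wrist_force: [0.1, 0.7, -0.1]
gripper_width: 85.4
finger_force: 0.0
```

Run:
```python
from h import *
w=cam('wrist');s,p,phi=st();print(p,phi,s['time'],s['wrist_force'])
np.savez('w1.npz',**{k:w[k] for k in w})
cv2.imwrite('pics/w1.png',cv2.resize(w['color'],(800,600)))
for q in [G(40,-40,30),G(40,40,30),G(0,0,54),G(-85,60,8),G(-85,-60,8)]: print(np.round(np.array(proj(w,q))*800/512))
```

```text
[ 570.30437665 -122.33604435  301.07909852] 1.7134262499429287 2.85 [-0.35487631  0.09134223  0.48354558]
[437. 343.]
[439. 249.]
[388. 306.]
[286. 220.]
[294. 354.]
```

View pics/w1.png

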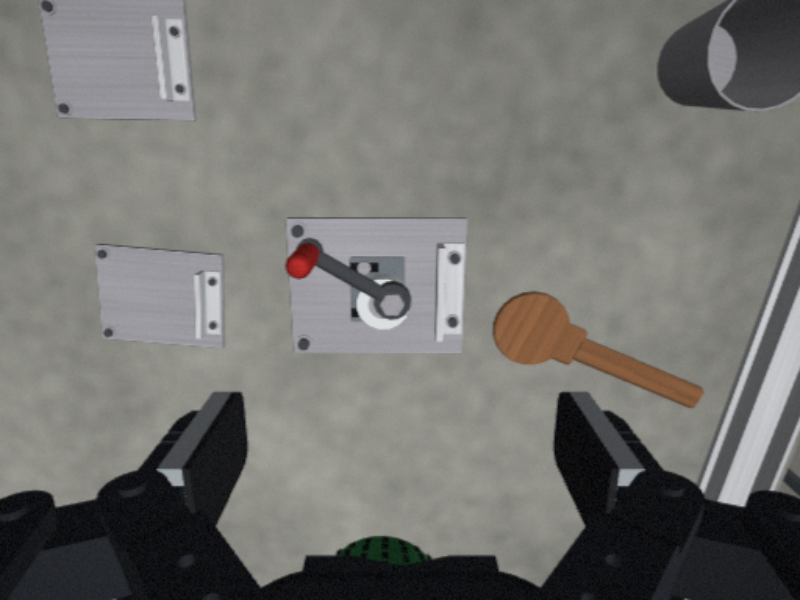

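The wrist view shows plate corners at (287,218), (467,218), (463,353) and (294,353), the hub at (393,302) and the red top at (299,265). The fin edge runs from (438,245) to (436,342), within 4 px of prediction.

Run:
```python
from h import *
w=dict(np.load('w1.npz')); k=.64
P=[ray(w,u*k,v*k,8)[:2] for u,v in [(287,218),(467,218),(463,353),(294,353)]]
print(np.round(P,1),[round(np.linalg.norm(P[i]-P[i-1]),1) for i in range(4)])
c=np.mean(P,0); ex=(P[1]-P[0])+(P[2]-P[3]); ey=(P[0]-P[3])+(P[1]-P[2])
ya=np.arctan2(ex[1],ex[0]); yb=np.arctan2(-ey[0],ey[1]); y=(ya+yb)/2; o=c+10*np.array([np.cos(y),np.sin(y)]); print('guide',o,ya,yb)
R=np.array([[np.cos(y),np.sin(y)],[-np.sin(y),np.cos(y)]])
for n,u,v,z in [('hub',393,302,55),('redtop',298,264,100),('fin',436,342,30),('fin',438,246,30)]: print(n,R@(ray(w,u*k,v*k,z)[:2]-o))
```

```text
[[ 476.5 -124. ]
 [ 623.1 -102.8]
 [ 641.2 -221.5]
 [ 492.5 -243. ]] [np.float64(120.1), np.float64(148.1), np.float64(120.1), np.float64(150.3)]
guide [ 568.22560785 -171.39974722] 0.1439014637945832 0.14232276268627503
hub [3.60964452 2.46541063]
redtop [-58.9674428   43.22818071]
fin [ 39.2516082  -40.64111158]
fin [39.12397286 41.17708921]
```

```bash
sed -i 's/GY=.142/GY=.143/; s/o=(568.2,-172.8)/o=(567.8,-172)/' h.py
python3 - <<'E'
from h import *
print(rel((494,98,300),1.388))
E
```

```text
[228.945 -44.209   1.079   0.325]
```

Request:
send_rows([
  [45.8,-8.8,0,0,-1],
  [45.8,-8.8,0,0,-1],
  [45.8,-8.8,0,0,-1],
  [45.8,-8.8,0,0,-1],
  [45.8,-8.8,0,0,-1],
  [0,0,0,0.108,-1],
  [0,0,0,0.108,-1],
  [0,0,0,0.109,-1],
  [0,0,0,0,-1],
  [0,0,0,0,-1],
])

```text
time: 3.85
tcp_pos: [494.5, 97.2, 301.4]
tool_rot: [0.0, 0.768, 0.64, 0.0]
wrist_force: [0.1, -0.8, 0.5]
gripper_width: 85.5
finger_force: 0.0
```

Run:
```python
from h import *
w=cam('wrist');s,p,phi=st();print(p,phi,s['time'])
np.savez('w2.npz',**{k:w[k] for k in w})
cv2.imwrite('pics/w2.png',cv2.resize(w['color'],(800,600)))
```

```text
[494.54288358  97.3702823  301.36553632] 1.3894335455783002 3.9
```

View pics/w2.png

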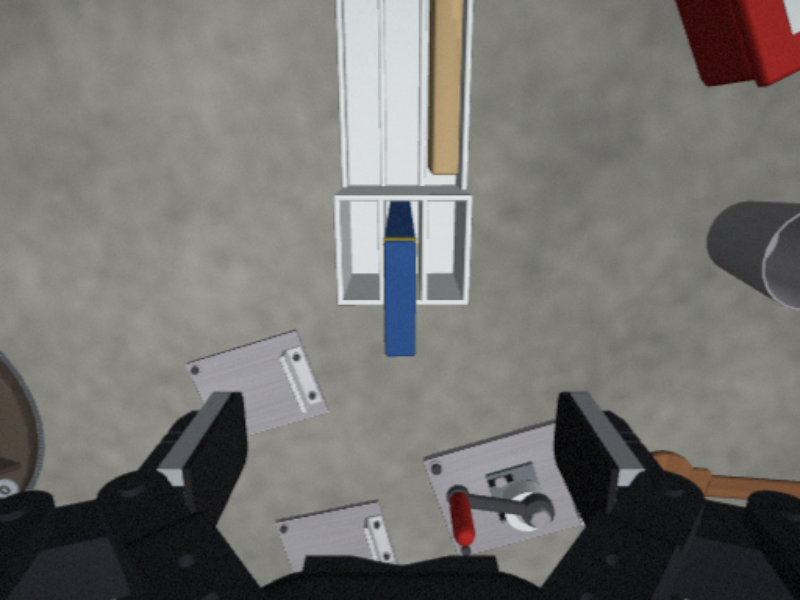

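The bar's top face spans (385,240) to (415,355). The tall block's rim corners are (335,196), (472,196), (339,304) and (468,304).

Run:
```python
from h import *
w=dict(np.load('w2.npz')); k=.64
P=np.array([ray(w,u*k,v*k,195)[:2] for u,v in [(385,240),(415,240),(415.5,355),(385.5,355)]])
print(P.round(1),P.mean(0),[round(np.linalg.norm(P[i]-P[i-1]),1) for i in range(4)], 'yaw',np.arctan2(-(P[0]-P[3])[0],(P[0]-P[3])[1]))
Q=np.array([ray(w,u*k,v*k,82)[:2] for u,v in [(335,195.5),(472,195.5),(468,304),(339.5,304)]])
print(Q.round(1),Q.mean(0),[round(np.linalg.norm(Q[i]-Q[i-1]),1) for i in range(4)])
e=Q[1]-Q[0]+Q[2]-Q[3];f=Q[0]-Q[3]+Q[1]-Q[2];ya=np.arctan2(e[1],e[0]);yb=np.arctan2(-f[0],f[1]);y=(ya+yb)/2
print(ya,yb,'caddy o',Q.mean(0)+109*np.array([-np.sin(y),np.cos(y)]) )
s,p,phi=st()
print(rel((*P.mean(0),176-19),1.388))
```

```text
[[491.6 126.5]
 [505.7 124. ]
 [495.7  65.5]
 [480.7  68.3]] [493.41488766  96.07720214] [np.float64(59.3), np.float64(14.3), np.float64(59.3), np.float64(15.3)] yaw -0.18554648468078333
[[457.1 141.7]
 [548.1 125. ]
 [534.4  49.2]
 [443.7  65.9]] [495.838017    95.43774384] [np.float64(76.9), np.float64(92.5), np.float64(77.0), np.float64(92.3)]
-0.1816834831507575 -0.17720819790959386 caddy o [515.29281002 202.68750388]
[-1.47500e+00 -8.76000e-01  1.44366e+02  1.00000e-03]
```

Request:
send_rows([
  [-0.5,-0.3,40,0,-1],
  [-0.5,-0.3,40,0,-1],
  [-0.5,-0.3,40,0,-1],
  [0,0,40,0,-1],
  [0,0,0,0,0.4],
  [0,0,0,0,1],
  [0,0,0,0,1],
  [0,0,0,0,1],
  [0,0,0,0,1],
  [0,0,0,0,1],
], squeeze=35)

```text
time: 4.9
tcp_pos: [494.1, 96.9, 142.8]
tool_rot: [0.001, 0.769, 0.64, 0.001]
wrist_force: [-0.8, -0.9, 8.7]
gripper_width: 15.4
finger_force: 35.2
```

Request:
send_rows([
  [0,0,-30,0,1],
  [0,0,-35,0,1],
  [0,0,-30,0,1],
  [26,0,0,0,1],
  [26,0,0,0,1],
  [25,0,0,0,1],
  [0,0,35,0,1],
  [0,0,30,0,1],
  [0,0,0,0,1],
])

```text
time: 5.8
tcp_pos: [505.8, 172.4, 168.9]
tool_rot: [-0.001, 0.769, 0.64, -0.002]
wrist_force: [-0.2, 0.1, -0.8]
gripper_width: 15.6
finger_force: 35.0
```

Run:
```python
from h import *
s,p,phi=st();print(p,phi,s['wrist_force'],s['gripper_width'])
y=-.18;o=np.array([516,204.7]);d=p[:2]-o;print('caddy xy',d@[np.cos(y),np.sin(y)],d@[-np.sin(y),np.cos(y)])
b=cam('side');cv2.imwrite('pics/s2.png',cv2.resize(b['color'][150:290,170:330],(640,560),interpolation=cv2.INTER_CUBIC))
```

```text
[505.84417201 172.40714151 168.87594431] 1.3883218046317074 [-0.23888758  0.12713533 -0.77051088] 15.608352117624374
caddy xy -4.2103706316818155 -33.58931870366169
```

View pics/s2.png

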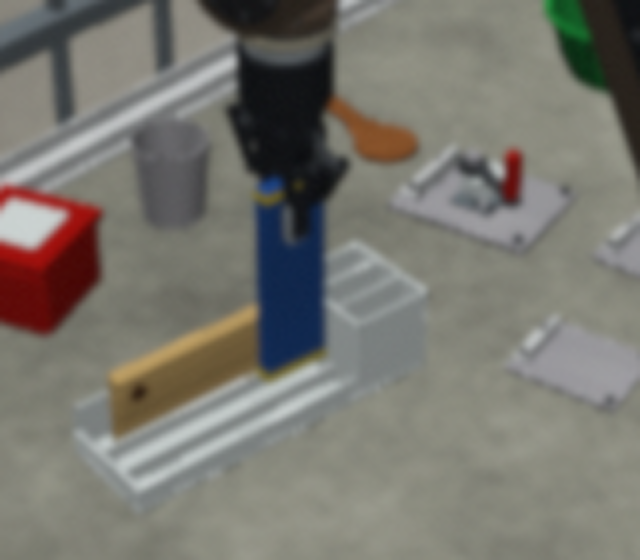

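The bar hangs upright beside the tall block in the side view. Next I tip it over the block's rim.

Request:
send_rows([
  [-9,0,0,0,1],
  [-14,0,-2,0,1],
  [-14,0,-2,0,1],
  [-14,0,1.5,0,1],
  [-14,0,1.5,0,1],
  [-13,0,5,0,1],
  [-13,0,5,0,1],
])

```text
time: 6.55
tcp_pos: [490.9, 81.8, 162.1]
tool_rot: [0.0, 0.769, 0.639, 0.0]
wrist_force: [2.1, 4.4, -0.4]
gripper_width: 15.9
finger_force: 35.3
```

Request:
send_rows([
  [-11,0,8,0,1],
  [-11,0,8,0,1],
  [-9,0,11,0,1],
  [-9,0,11,0,1],
  [-6,0,12,0,1],
  [-5,0,12,0,1],
  [0,0,1,0,1],
])

```text
time: 7.25
tcp_pos: [480.8, 31.8, 97.8]
tool_rot: [-0.001, 0.769, 0.639, -0.001]
wrist_force: [0.3, -2.0, 3.3]
gripper_width: 14.9
finger_force: 35.6
```

Run:
```python
from h import *
s,p,phi=st();print(p,phi,s['wrist_force'],s['gripper_width'])
y=-.18;o=np.array([516,204.7]);d=p[:2]-o;print('caddy xy',d@[np.cos(y),np.sin(y)],d@[-np.sin(y),np.cos(y)])
b=cam('side');cv2.imwrite('pics/s3.png',cv2.resize(b['color'][150:290,170:330],(640,560),interpolation=cv2.INTER_CUBIC))
```

```text
[480.8024051   31.81106765  97.75002318] 1.3870676950940728 [ 0.2921293  -2.0028876   3.33913602] 14.91486352726296
caddy xy -3.6766999381627556 -176.39709605144026
```

View pics/s3.png

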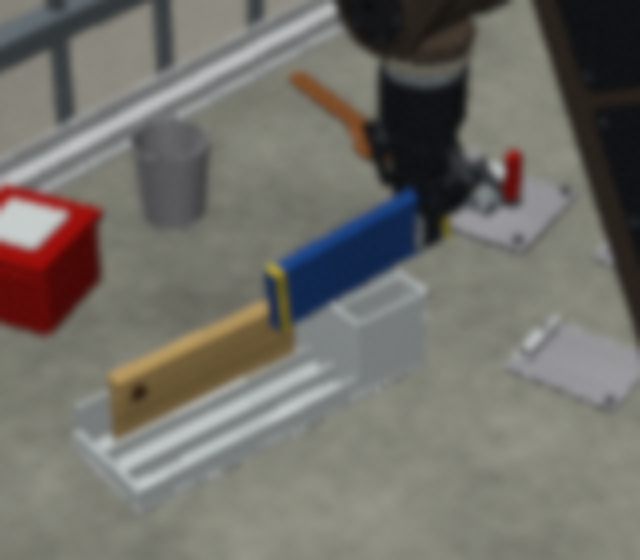

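Request:
send_rows([
  [0,0,2,0,1],
  [0,0,2,0,1],
  [0,0,0,0,1],
  [0,0,0,0,0.35],
  [0,0,0,0,0.35],
  [0,0,0,0,0.35],
  [2,0,-7,0,0.35],
  [3,0,-7,0,0.35],
  [0,0,0,0,0.35],
])

```text
time: 8.2
tcp_pos: [483.1, 38.2, 110.4]
tool_rot: [0.001, 0.769, 0.64, 0.001]
wrist_force: [-0.4, -0.7, 0.0]
gripper_width: 28.0
finger_force: 0.0
```

Run:
```python
from h import *
s,p,phi=st();print(p,phi,s['wrist_force'],s['gripper_width'])
w=cam('wrist');cv2.imwrite('pics/w3.png',w['color'])
b=cam('side');S=cv2.cvtColor(b['color'],cv2.COLOR_BGR2HSV)
m=cv2.inRange(S,(100,120,0),(130,255,255));m[:180]=0
c=max(cv2.findContours(m,0,1)[0],key=cv2.contourArea);print(cv2.minAreaRect(c))
np.save('s4.npy',b['color'])
q=cv2.approxPolyDP(cv2.convexHull(c),2,True)[:,0];print(q.tolist())
# expected
y=-.18;o=np.array([516,204.7])
C=lambda x,yy,z:[o[0]+x*np.cos(y)-yy*np.sin(y),o[1]+x*np.sin(y)+yy*np.cos(y),z]
for Y,Z in [(-16,82),(-16,142),(-206,82),(-206,142)]: print(Y,Z,np.round(proj(b,C(-4-8,Y,Z))),np.round(proj(b,C(4,Y,Z))))
```

```text
[483.05639045  38.19559364 110.40156286] 1.3881846128412485 [-0.44008469 -0.68134691  0.02370392] 27.972472508451727
((258.0, 213.00001525878906), (15.205260276794434, 40.24921798706055), 63.43495178222656)
[[274, 200], [277, 212], [243, 228], [242, 213], [269, 199]]
-16 82 [239. 232.] [236. 230.]
-16 142 [238. 217.] [235. 215.]
-206 82 [281. 212.] [278. 210.]
-206 142 [282. 197.] [279. 195.]
```

View pics/w3.png

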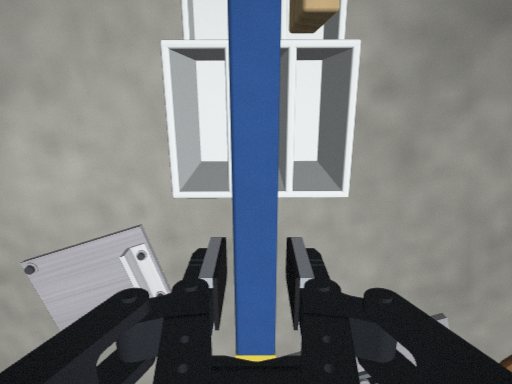

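The bar lies level on the block's rim, centred between the fingers, with its near end at (256,357).

Run:
```python
from h import *
w=cam('wrist');s,p,phi=st()
e=ray(w,256,357,142);f=ray(w,256,200,142)
u=np.array([np.cos(phi),np.sin(phi)]);n=np.array([np.sin(phi),-np.cos(phi)])
print('end along x_t',(e[:2]-p[:2])@u,'lateral',(e[:2]-p[:2])@n,(f[:2]-p[:2])@n)
d=95+(e[:2]-p[:2])@u; print('pinch to centre',d)
print('over guide',rel(G(30.5,-d,150),1.714),'z to',rel(G(30.5,-d,34+12),1.714), G(30.5,-d))
```

```text
end along x_t -27.35892208887415 lateral -1.0212864508427753 -1.0230184921393366
pinch to centre 67.64107791112585
over guide [-245.243  172.567  -40.591   -0.326] z to [-245.243  172.567   63.409   -0.326] [ 607.62842555 -234.60400897    0.        ]
```

Request:
send_rows([
  [0,0,0,0,1],
  [0,0,0,0,1],
  [0,0,0,0,1],
  [0,0,0,0,1],
  [0,0,-20,0,1],
  [0,0,-20,0,1],
], squeeze=80)

```text
time: 8.95
tcp_pos: [482.1, 37.8, 149.0]
tool_rot: [-0.001, 0.769, 0.639, -0.001]
wrist_force: [0.5, 0.4, -2.3]
gripper_width: 14.9
finger_force: 78.2
```

Request:
send_rows([
  [-30,21,0,0,1],
  [-35,25,0,0,1],
  [-35,25,0,0,1],
  [-35,25,0,0,1],
  [-35,25,0,0,1],
  [-35,25,0,0,1],
  [-31,23,0,0,1],
  [0,0,0,-0.109,1],
  [0,0,0,-0.109,1],
  [0,0,0,-0.108,1],
  [0,0,0,0,1],
  [0,0,0,0,1],
])

```text
time: 10.15
tcp_pos: [605.6, -224.9, 148.8]
tool_rot: [-0.0, 0.656, 0.755, -0.0]
wrist_force: [0.5, 0.3, -1.0]
gripper_width: 14.6
finger_force: 78.5
```

Run:
```python
from h import *
s,p,phi=st();print(p,phi,s['time'],s['wrist_force'],s['gripper_width'])
w=cam('wrist');np.savez('w4.npz',**w);cv2.imwrite('pics/w4.png',w['color'])
print(rel(G(30.5,-58,34),1.714))
```

```text
[ 605.63396245 -224.90727153  148.83980956] 1.7106445492678153 10.15 [ 0.4706453   0.26774753 -1.02807436] 14.60457516070862
[-2.81000e-01  5.29000e-01  1.14944e+02 -3.00000e-03]
```

View pics/w4.png

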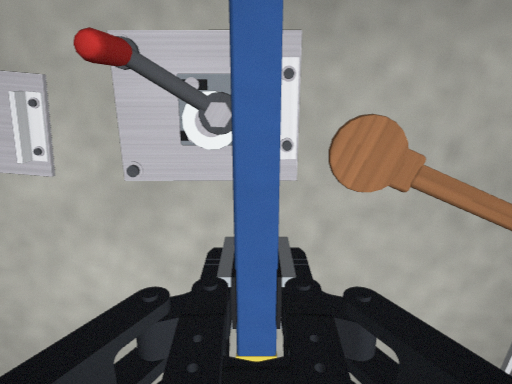

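Run:
```python
from h import *
w=dict(np.load('w4.npz'))
R=lambda q:np.array([[np.cos(GY),np.sin(GY)],[-np.sin(GY),np.cos(GY)]])@(np.array(q)[:2]-[567.8,-172])
for n,u,v,z in [('corner 65,-60',297,180.5,8),('corner 65,60',301.5,30,8),('corner -85,-60',124.5,182,8),('hub 54',219,113.5,54),('bar L',235,250,183),('bar R',279.5,250,183),('barL far',230.5,30,183),('barR far',282.5,30,183)]: print(n,R(ray(w,u,v,z)).round(1))
```

```text
corner 65,-60 [ 64.7 -59.5]
corner 65,60 [64.3 59.7]
corner -85,-60 [-85.  -60.3]
hub 54 [4. 1.]
bar L [ 21.8 -36.5]
bar R [ 37.5 -36.6]
barL far [22.  34.5]
barR far [37.2 34.4]
```

Guide corners agree within 0.7 mm and the bar at x 21.7 to 37.4 clears both fin and roller, so I lower it.

Request:
send_rows([
  [0,0.5,30,0,1],
  [0,0,30,0,1],
  [0,0,25,0,1],
  [0,0,15,0,1],
  [0,0,6,0,1],
  [0,0,2,0,1],
  [0,0,2,0,1],
  [0,0,1,0,1],
  [0,0,0,0,1],
])

```text
time: 11.1
tcp_pos: [606.5, -225.0, 39.0]
tool_rot: [0.001, 0.655, 0.756, 0.0]
wrist_force: [-0.0, -0.0, -2.9]
gripper_width: 14.7
finger_force: 78.6
```

Request:
send_rows([
  [0,0,1,0,1],
  [0,0,1,0,1],
  [0,0,0,0,1],
])

```text
time: 11.4
tcp_pos: [606.2, -224.9, 36.3]
tool_rot: [0.0, 0.655, 0.756, -0.0]
wrist_force: [-0.3, 0.3, -0.7]
gripper_width: 14.9
finger_force: 78.6
```

Request:
send_rows([
  [0,0,1,0,1],
  [0,0,0,0,1],
])

```text
time: 11.6
tcp_pos: [606.4, -225.0, 35.5]
tool_rot: [0.0, 0.655, 0.756, 0.0]
wrist_force: [-0.7, 0.1, 0.0]
gripper_width: 15.2
finger_force: 78.8
```

Request:
send_rows([
  [0,0,0,0,0.6],
  [0,0,0,0,0.35],
  [0,0,0,0,0.35],
  [0,0,-20,0,0.35],
  [0,0,-40,0,0.35],
  [0,0,-50,0,0.35],
  [0,0,0,0,0.35],
  [0,0,0,0,0.35],
])

```text
time: 12.4
tcp_pos: [606.6, -225.0, 146.5]
tool_rot: [0.001, 0.655, 0.756, 0.0]
wrist_force: [-0.3, -0.3, -0.2]
gripper_width: 28.1
finger_force: 0.0
```

Run:
```python
from h import *
s,p,phi=st();print(p,phi,s['time'],s['wrist_force'])
w=cam('wrist');np.savez('w5.npz',**w);cv2.imwrite('pics/w5.png',w['color'])
a=.99;t=G(4-75*np.sin(a)+35*np.cos(a),75*np.cos(a)+35*np.sin(a),150);print(t,rel(t,a+GY))
```

```text
[ 606.55266651 -224.98996243  146.47427444] 1.7138454546228958 12.4 [-0.26958093 -0.31571343 -0.21177903]
[ 518.67062731 -107.93501492  150.        ] [128.076 -69.812  -4.903   0.581]
```

View pics/w5.png

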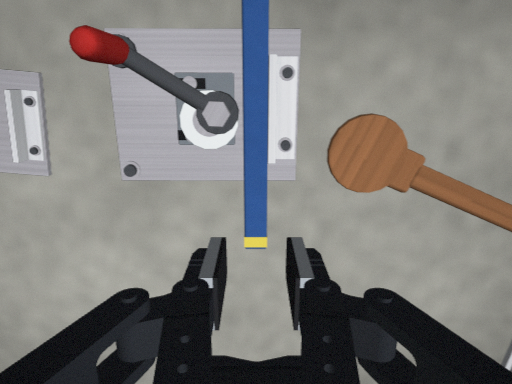

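The bar stands in the gap with its yellow near end at (256,247) and the lever untouched. That was the tenth picture, so I continue on numbers only.

Run:
```python
from h import *
w=dict(np.load('w5.npz'))
R=lambda q:np.array([[np.cos(GY),np.sin(GY)],[-np.sin(GY),np.cos(GY)]])@(np.array(q)[:2]-[567.8,-172])
H=cv2.cvtColor(w['color'],cv2.COLOR_BGR2HSV)
m=cv2.inRange(H,(20,100,80),(35,255,255));m[:225]=0;m[260:]=0;ys,xs=np.where(m>0);print(xs.min(),xs.max(),ys.min(),ys.max())
print('end',R(ray(w,256,ys.max()+.5,68)))
b=cv2.inRange(H,(100,120,0),(130,255,255))
for v in (20,100,200):
    x=np.where(b[v]>0)[0];print(R(ray(w,x.min()-.5,v,68)),R(ray(w,x.max()+.5,v,68)))
m=cv2.inRange(H,(0,150,60),(6,255,255))|cv2.inRange(H,(174,150,60),(180,255,255))
```

```text
244 266 237 246
end [ 30.25656506 -91.75119753]
[22.30326381 55.76742458] [37.05957816 55.77243462]
[22.39011402 10.11984114] [37.51422974 10.11589418]
[ 22.34466499 -56.42288355] [ 36.80002028 -56.43930968]
```

Request:
send_rows([
  [42,-23,0,0,1],
  [43,-23,0,0,1],
  [43,-24,0,0,1],
  [0,0,0,0.145,1],
  [0,0,0,0.145,1],
  [0,0,0,0.145,1],
  [0,0,0,0.146,1],
  [0,0,40,0,1],
  [0,0,43,0,1],
  [0,0,0,0,1],
  [0,0,0,0,1],
], squeeze=20)

```text
time: 13.55
tcp_pos: [518.3, -108.0, 61.7]
tool_rot: [-0.001, 0.844, 0.537, -0.001]
wrist_force: [-0.1, 0.3, -0.4]
gripper_width: -0.2
finger_force: 0.0
```

Run:
```python
from h import *
s,p,phi=st();print(p,phi,s['time'],s['wrist_force'],s['gripper_width'])
R=lambda q:np.array([[np.cos(GY),np.sin(GY)],[-np.sin(GY),np.cos(GY)]])@(np.array(q)[:2]-[567.8,-172])
r=R(p)-[4,0];u=phi-GY;print('rel in x_t,y_t',r@[np.cos(u),np.sin(u)],r@[np.sin(u),-np.cos(u)],u)
w=cam('wrist');H=cv2.cvtColor(w['color'],cv2.COLOR_BGR2HSV)
m=cv2.inRange(H,(0,150,40),(6,255,255))|cv2.inRange(H,(174,150,40),(180,255,255))
c=max(cv2.findContours(m,0,1)[0],key=cv2.contourArea);print(cv2.boundingRect(c),cv2.contourArea(c)); print([np.round(proj(w,G(4-75*np.sin(.99),75*np.cos(.99),z))) for z in (50,100)])
```

```text
[ 518.2507196  -108.02823365   61.71955422] 1.1328024138717439 13.55 [-0.09870704  0.30838943 -0.42075471] -0.2138942808239764
rel in x_t,y_t 34.72266830926621 -75.34764801883256 0.9898024138717438
(249, 330, 16, 32) 341.0
[array([259., 304.]), array([260., 383.])]
```

Request:
send_rows([
  [-6,0,0,0,1],
  [-6,0,0,0,1],
  [-6,-1.5,0,-0.08,1],
  [-6,-1.5,0,-0.08,1],
  [-6,-1.5,0,-0.08,1],
  [-6,-1.5,0,-0.08,1],
])

```text
time: 14.2
tcp_pos: [500.5, -140.5, 63.5]
tool_rot: [0.001, 0.747, 0.665, 0.0]
wrist_force: [0.7, 2.9, 1.5]
gripper_width: 0.2
finger_force: 1.1
```

```bash
cat >> h.py <<'E'
def lev(ps=(4,0)):
    s,p,phi=st();c,n=np.cos(GY),np.sin(GY)
    d=p[:2]-[567.8,-172];r=np.array([c*d[0]+n*d[1]-ps[0],-n*d[0]+c*d[1]]);u=phi-GY
    X=r@[np.cos(u),np.sin(u)];Y=r@[np.sin(u),-np.cos(u)]
    f=np.array(s['wrist_force']);ft=f[0]*np.cos(phi)+f[1]*np.sin(phi);fn=f[0]*np.sin(phi)-f[1]*np.cos(phi)
    print('t',s['time'],'u',round(u,4),'rel',np.round([X,Y],2),'ft,fn,fz',np.round([ft,fn,f[2]],2), 'a if contact20',round(u+np.arctan2(20-X,75),4))
E
python3 -c "
from h import *
lev();lev()"
```

```text
t 14.2 u 1.3128 rel [ 22.54 -74.35] ft,fn,fz [2.93 0.41 1.47] a if contact20 1.279
t 14.2 u 1.3128 rel [ 22.54 -74.35] ft,fn,fz [2.93 0.41 1.47] a if contact20 1.279
```

Request:
send_rows([
  [-6,-1.6,0,-0.08,1],
  [-6,-1.6,0,-0.08,1],
  [-4.5,-1.2,0,-0.06,1],
  [0,0,0,0,1],
])

```text
time: 14.6
tcp_pos: [495.4, -157.0, 63.3]
tool_rot: [0.001, 0.67, 0.742, 0.0]
wrist_force: [0.7, -0.2, -0.3]
gripper_width: 0.2
finger_force: 0.0
```

```bash
cat >> h.py <<'E'
def fav(n=8):
    F=[]
    for i in range(n):
        optics.camera('wrist');s,p,phi=st();f=np.array(s['wrist_force']);F.append([f[0]*np.cos(phi)+f[1]*np.sin(phi),f[0]*np.sin(phi)-f[1]*np.cos(phi),f[2]])
    F=np.array(F);print('mean',F.mean(0).round(2),'sd',F.std(0).round(2))
E
python3 -c "
from h import *
lev();fav(5);lev()"
```

```text
t 14.6 u 1.5298 rel [ 22.12 -74.52] ft,fn,fz [-0.25  0.69 -0.34] a if contact20 1.5015
mean [ 0.08  0.27 -0.18] sd [0.28 0.33 0.58]
t 14.85 u 1.5288 rel [ 22.92 -74.36] ft,fn,fz [-0.22  0.84 -0.93] a if contact20 1.49
```

Request:
send_rows([
  [-3,-0.8,0,-0.04,1],
  [-1.5,-0.4,0,-0.02,1],
  [-0.75,-0.2,0,-0.01,1],
  [-0.75,-0.2,0,-0.01,1],
  [-0.75,-0.2,0,-0.01,1],
])

```text
time: 15.35
tcp_pos: [494.4, -163.0, 62.3]
tool_rot: [-0.0, 0.636, 0.772, -0.0]
wrist_force: [-1.2, 1.6, 1.8]
gripper_width: 0.2
finger_force: 1.0
```

Request:
send_rows([
  [-0.75,-0.2,0,-0.01,1],
])

```text
time: 15.45
tcp_pos: [494.3, -163.8, 62.2]
tool_rot: [-0.0, 0.632, 0.775, -0.0]
wrist_force: [-1.3, 1.8, 1.2]
gripper_width: -0.1
finger_force: 1.1
```

Request:
send_rows([
  [-0.75,-0.2,0,-0.01,1],
])

```text
time: 15.55
tcp_pos: [494.2, -164.6, 62.2]
tool_rot: [-0.0, 0.628, 0.778, -0.0]
wrist_force: [-2.3, 1.8, 1.9]
gripper_width: -0.1
finger_force: 1.1
```

```bash
python3 -c "
from h import *
lev();fav(6);lev()"
```

```text
t 15.55 u 1.6405 rel [ 23.05 -74.34] ft,fn,fz [ 2.23 -1.84  1.91] a if contact20 1.5998
mean [ 1.55 -0.99  0.38] sd [0.39 0.4  0.55]
t 15.85 u 1.6396 rel [ 22.91 -74.24] ft,fn,fz [ 1.5  -0.78  0.4 ] a if contact20 1.6008
```

Request:
send_rows([
  [-0.75,-0.2,0,-0.01,1],
  [-0.75,-0.2,0,-0.01,1],
])

```text
time: 16.05
tcp_pos: [494.2, -166.1, 62.2]
tool_rot: [-0.0, 0.62, 0.784, -0.0]
wrist_force: [-1.6, 1.6, 0.5]
gripper_width: -0.2
finger_force: 1.2
```

Request:
send_rows([
  [-0.75,-0.2,0,-0.01,1],
  [-0.75,-0.2,0,-0.01,1],
])

```text
time: 16.25
tcp_pos: [494.1, -167.7, 62.2]
tool_rot: [-0.0, 0.612, 0.791, -0.0]
wrist_force: [-3.1, 1.3, 0.3]
gripper_width: -0.0
finger_force: 1.2
```

Request:
send_rows([
  [-0.75,-0.2,0,-0.01,1],
])

```text
time: 16.35
tcp_pos: [494.1, -168.5, 62.2]
tool_rot: [-0.0, 0.608, 0.794, -0.0]
wrist_force: [-2.4, 1.5, 0.0]
gripper_width: 0.1
finger_force: 1.3
```

Request:
send_rows([
  [-0.75,-0.2,0,-0.01,1],
])

```text
time: 16.45
tcp_pos: [494.1, -169.3, 62.2]
tool_rot: [-0.0, 0.604, 0.797, -0.0]
wrist_force: [-2.8, 2.5, 0.9]
gripper_width: -0.2
finger_force: 1.3
```

```bash
python3 -c "
from h import *
lev();fav(4);lev()"
```

```text
t 16.45 u 1.7006 rel [ 22.96 -74.18] ft,fn,fz [ 3.18 -2.    0.89] a if contact20 1.6612
mean [ 1.76 -1.84 -0.31] sd [0.42 0.56 0.34]
t 16.65 u 1.6997 rel [ 22.78 -73.99] ft,fn,fz [ 1.79 -0.96 -0.  ] a if contact20 1.6627
```

```bash
cat >> h.py <<'E'
def bar():
    "bar edges in guide x at z=68 along scan rows"
    w=cam('wrist');H=cv2.cvtColor(w['color'],cv2.COLOR_BGR2HSV);b=cv2.inRange(H,(100,120,0),(130,255,255))
    c=max(cv2.findContours(b,0,1)[0],key=cv2.contourArea);m=np.zeros_like(b);cv2.drawContours(m,[c],-1,255,-1)
    c0,n=np.cos(GY),np.sin(GY);out=[]
    for Y in (-60,-40,-20,0,20,40,60,80):
        # scan guide x at fixed guide Y
        xs=np.arange(5,60,.1);v=[]
        for x in xs:
            u=proj(w,G(x,Y,68));i,j=int(round(u[1])),int(round(u[0]));v.append(0<=i<384 and 0<=j<512 and m[i,j]>0)
        k=np.where(v)[0]
        if len(k): out.append((Y,round(xs[k[0]],1),round(xs[k[-1]],1)))
    print(cv2.boundingRect(c),out);return w
E
python3 -c "
from h import *
bar()"
```

```text
(390, 119, 122, 236) [(-20, np.float64(28.5), np.float64(37.0)), (0, np.float64(5.0), np.float64(37.0)), (20, np.float64(5.0), np.float64(37.0)), (40, np.float64(5.0), np.float64(36.9)), (60, np.float64(5.0), np.float64(30.1)), (80, np.float64(5.0), np.float64(22.8))]
```

Request:
send_rows([
  [-1.5,-0.7,0,-0.02,1],
  [-1.5,-0.7,0,-0.02,1],
  [-0.75,-0.4,0,-0.01,1],
  [-0.75,-0.3,0,-0.01,1],
])

```text
time: 17.1
tcp_pos: [493.8, -174.4, 62.4]
tool_rot: [0.0, 0.58, 0.814, 0.0]
wrist_force: [1.1, 2.7, -0.5]
gripper_width: 0.1
finger_force: 0.9
```

```bash
python3 -c "
from h import *
lev();fav(3);bar()"
```

```text
t 17.1 u 1.7605 rel [ 22.66 -74.63] ft,fn,fz [ 2.21  1.94 -0.47] a if contact20 1.725
mean [0.14 0.28 0.12] sd [0.17 0.48 0.46]
(390, 122, 122, 233) [(-20, np.float64(32.1), np.float64(37.8)), (0, np.float64(5.0), np.float64(37.6)), (20, np.float64(5.0), np.float64(37.8)), (40, np.float64(5.0), np.float64(35.0)), (60, np.float64(5.0), np.float64(26.4)), (80, np.float64(5.0), np.float64(17.7))]
```

Request:
send_rows([
  [-1.5,-0.6,0,-0.02,1],
  [-1.5,-0.6,0,-0.02,1],
  [-1.5,-0.5,0,-0.02,1],
  [-0.75,-0.25,0,-0.01,1],
  [-0.75,-0.25,0,-0.01,1],
])

```text
time: 17.8
tcp_pos: [493.6, -180.5, 62.3]
tool_rot: [-0.0, 0.547, 0.837, 0.0]
wrist_force: [0.8, 5.2, 0.9]
gripper_width: 0.0
finger_force: 1.9
```

```bash
python3 -c "
from h import *
lev();fav(3);bar()"
```

```text
t 17.8 u 1.8405 rel [ 23.07 -75.24] ft,fn,fz [4.47 2.85 0.85] a if contact20 1.7996
mean [3.38 1.89 0.54] sd [0.66 0.46 0.91]
(391, 128, 121, 225) [(0, np.float64(5.0), np.float64(37.8)), (20, np.float64(5.0), np.float64(38.0)), (40, np.float64(5.0), np.float64(32.6)), (60, np.float64(5.0), np.float64(21.9)), (80, np.float64(5.0), np.float64(11.3))]
```

Request:
send_rows([
  [6,0,0,0,1],
  [15,0,0,0,1],
  [0,0,-40,0,1],
  [0,0,-50,0,1],
  [0,0,-30,0.146,0.35],
  [0,0,0,0.146,0.35],
  [0,0,0,0.146,0.35],
  [0,0,0,0.146,0.35],
  [0,0,0,0.146,0.35],
  [0,0,0,0.146,0.35],
  [0,0,0,0.146,0.35],
  [0,0,0,0.146,0.35],
])

```text
time: 19.2
tcp_pos: [484.7, -160.4, 182.1]
tool_rot: [-0.0, 0.919, 0.394, -0.0]
wrist_force: [-0.7, 0.3, -0.4]
gripper_width: 27.6
finger_force: 0.0
```

Request:
send_rows([
  [0,0,0,0.146,0.35],
  [0,0,0,0.146,0.35],
  [0,0,0,0.15,0.35],
  [0,0,0,0,0.35],
])

```text
time: 19.6
tcp_pos: [484.7, -160.5, 182.2]
tool_rot: [0.0, 0.983, 0.184, -0.0]
wrist_force: [0.2, 0.1, 1.1]
gripper_width: 27.5
finger_force: 0.0
```

```bash
cat >> h.py <<'E'
def gf(q,o=(567.8,-172)):
    d=np.array(q)[:2]-o; return np.array([np.cos(GY)*d[0]+np.sin(GY)*d[1],-np.sin(GY)*d[0]+np.cos(GY)*d[1]])
def red(name='wrist'):
    w=cam(name);H=cv2.cvtColor(w['color'],cv2.COLOR_BGR2HSV)
    m=cv2.inRange(H,(0,150,40),(6,255,255))|cv2.inRange(H,(174,150,40),(180,255,255))
    L=[c for c in cv2.findContours(m,0,1)[0] if cv2.contourArea(c)>15]
    for c in L: print(cv2.boundingRect(c),cv2.contourArea(c),cv2.minAreaRect(c))
    return w,m
E
python3 -c "
from h import *
s,p,phi=st();print(p,phi,gf(p),s['time'])
w,m=red();cv2.imwrite('pics/wr.png',w['color'])
for a in (1.75,1.8,1.85):
  for z in (56,100):
    print(a,z,np.round(proj(w,G(2-75*np.sin(a),75*np.cos(a),z)),1),np.round(proj(w,G(4-75*np.sin(a),75*np.cos(a),z)),1))
bar()
"
```

```text
[ 484.71743446 -160.54748025  182.15173898] 0.3707865595924671 [-80.60240001  23.17597935] 19.6
(296, 170, 29, 35) 667.5 ((309.9000549316406, 186.30003356933594), (37.11872863769531, 22.807893753051758), 63.43495178222656)
1.75 56 [303.4 180.9] [304.1 178.6]
1.75 100 [311.8 197.8] [312.6 195.2]
1.8 56 [308. 181.] [308.6 178.8]
1.8 100 [317.2 197.9] [318.  195.3]
1.85 56 [312.5 180.9] [313.2 178.6]
1.85 100 [322.5 197.8] [323.4 195.2]
(206, 0, 238, 84) [(-60, np.float64(18.1), np.float64(38.7)), (-40, np.float64(18.2), np.float64(39.3)), (-20, np.float64(18.0), np.float64(39.2)), (0, np.float64(19.8), np.float64(39.0)), (20, np.float64(18.2), np.float64(38.8)), (40, np.float64(18.4), np.float64(39.1)), (60, np.float64(18.3), np.float64(39.4)), (80, np.float64(20.1), np.float64(39.1))]
```

```bash
python3 -c "
from h import *
print(rel(G(-70.1,-14.5,61),.338))"
```

```text
[1.35800e+00 3.87780e+01 1.21229e+02 4.00000e-02]
```

Request:
send_rows([
  [0.7,19,0,0.04,0.1],
  [0.7,20,0,0,0.1],
  [0,0,40,0,0.1],
  [0,0,40,0,0.1],
  [0,0,41,0,0.1],
  [0,0,0,0,0.1],
])

```text
time: 20.3
tcp_pos: [498.3, -197.2, 57.2]
tool_rot: [-0.002, 0.986, 0.166, -0.003]
wrist_force: [0.2, 1.1, 0.4]
gripper_width: 38.5
finger_force: 0.0
```

```bash
python3 -c "
from h import *
s,p,phi=st();print(p,phi,gf(p),s['time'],s['wrist_force'],s['gripper_width'])
w,m=red()
for a in (1.75,1.8):
  for z in (74,100): print(a,z,np.round(proj(w,G(3.5-75*np.sin(a),75*np.cos(a),z)),1))
print('tcp at 80,100',[np.round(proj(w,[p[0],p[1],z]),1) for z in (80,100)])
"
```

```text
[ 498.30213857 -197.24078316   57.18580347] 0.3333601344974003 [-72.38563362 -15.07879047] 20.3 [0.18890126 1.11831849 0.40611932] 38.47517554743159
(238, 231, 47, 89) 3225.5 ((261.0, 275.0), (46.0, 88.0), 0.0)
1.75 74 [255.7 268. ]
1.75 100 [255.2 307.2]
1.8 74 [264.7 267.9]
1.8 100 [266.1 307.1]
tcp at 80,100 [array([258.8, 281. ]), array([258.9, 313. ])]
```

Request:
send_rows([
  [0,0,-3,0,1],
  [0,0,0,0,1],
  [0,0,0,0,1],
  [0,0,0,0,1],
], squeeze=20)

```text
time: 20.75
tcp_pos: [501.0, -198.1, 66.5]
tool_rot: [0.001, 0.986, 0.166, 0.002]
wrist_force: [-1.2, -0.3, 8.7]
gripper_width: 17.0
finger_force: 22.2
```

Request:
send_rows([
  [0,-1.5,0,0.02,1],
  [0,-1.5,0,0.02,1],
  [0,-1.5,0,0.02,1],
  [0.1,-1.5,0,0.02,1],
  [0,0,0,0,1],
])

```text
time: 21.25
tcp_pos: [499.2, -192.3, 66.5]
tool_rot: [0.001, 0.992, 0.126, 0.002]
wrist_force: [-1.5, -1.3, 10.0]
gripper_width: 16.8
finger_force: 22.2
```

```bash
python3 -c "
from h import *
s,p,phi=st();print(p,phi,gf(p),s['time'],s['gripper_width']);fav(4);bar()"
```

```text
[ 499.18516416 -192.26939129   66.53885112] 0.25239087379802966 [-70.80313254 -10.28398479] 21.25 16.788346728656496
mean [-1.48  0.44 10.13] sd [0.29 0.56 0.44]
(32, 0, 454, 66) [(-60, np.float64(17.7), np.float64(38.8)), (-40, np.float64(17.7), np.float64(38.6)), (-20, np.float64(17.7), np.float64(36.4)), (0, np.float64(17.6), np.float64(34.2)), (20, np.float64(17.6), np.float64(32.0)), (40, np.float64(17.5), np.float64(29.7)), (60, np.float64(17.7), np.float64(27.5)), (80, np.float64(22.4), np.float64(25.3))]
```

Request:
send_rows([
  [0,0,-1.5,0,1],
  [0,0.75,0,-0.01,1],
  [0,0.75,0,-0.01,1],
])

```text
time: 21.8
tcp_pos: [499.4, -193.3, 66.7]
tool_rot: [0.001, 0.991, 0.136, 0.001]
wrist_force: [3.7, 1.7, 1.3]
gripper_width: 17.1
finger_force: 21.9
```

```bash
python3 -c "
from h import *
s,p,phi=st();print(phi,gf(p),s['time'],s['gripper_width']);fav(5);s,p,phi=st();print(phi,gf(p))"
```

```text
0.27341498219870625 [-70.73208805 -11.33306242] 21.8 17.092668971676805
mean [ 4.09 -0.23  4.89] sd [0.44 0.55 1.21]
0.2726879499993126 [-70.72473023 -11.44764532]
```

Request:
send_rows([
  [0,0.75,0,-0.01,1],
])

```text
time: 22.15
tcp_pos: [499.6, -194.1, 66.6]
tool_rot: [0.001, 0.99, 0.141, 0.001]
wrist_force: [4.3, 0.9, 6.1]
gripper_width: 17.5
finger_force: 22.3
```

```bash
python3 -c "
from h import *
s,p,phi=st();print(phi,gf(p),s['time'],s['gripper_width']);fav(5);s,p,phi=st();print(phi,gf(p))"
```

```text
0.28271490836544305 [-70.62233892 -12.12889656] 22.15 17.46303724799553
mean [4.54 0.22 6.25] sd [0.37 0.43 0.31]
0.2826241499758251 [-70.62338446 -12.23060518]
```

Request:
send_rows([
  [0,0,0,0,0.35],
  [0,0,0,0,0.35],
  [0,0,0,0,0.35],
  [0,2,0,0,0.35],
  [0,1.5,0,0,0.35],
  [0,0.5,0,0,0.35],
])

```text
time: 23.0
tcp_pos: [500.0, -197.9, 65.7]
tool_rot: [0.0, 0.99, 0.141, -0.0]
wrist_force: [0.6, -0.1, 0.4]
gripper_width: 27.5
finger_force: 0.0
```

```bash
cat >> h.py <<'E'
def fq(n=5):
    s,p,phi=st();F=[];f=np.array(s['wrist_force']);F0=f[0]*np.sin(phi)-f[1]*np.cos(phi)
    for i in range(n):
        optics.camera('wrist');s,p,phi=st();f=np.array(s['wrist_force']);F.append([f[0]*np.cos(phi)+f[1]*np.sin(phi),f[0]*np.sin(phi)-f[1]*np.cos(phi),f[2],*gf(p)])
    F=np.array(F).mean(0);print('t',round(s['time'],2),'fn now',round(F0,2),'mean fx fn fz',F[:3].round(2),'pos',F[3:].round(2),'w',round(s['gripper_width'],1),phi.round(3))
E
python3 -c "
from h import *
fq(4);red()"
```

```text
t 23.2 fn now 0.28 mean fx fn fz [-0.01  0.33  0.47] pos [-70.79 -15.86] w 27.9 0.283
(225, 227, 45, 81) 2769.5 ((247.0, 267.0), (80.0, 44.0), 90.0)
```

Request:
send_rows([
  [0,0.5,0,0,0.35],
  [0,0.5,0,0,0.35],
])

```text
time: 23.45
tcp_pos: [500.3, -198.7, 65.8]
tool_rot: [0.0, 0.99, 0.141, 0.0]
wrist_force: [0.2, -0.9, 0.2]
gripper_width: 27.8
finger_force: 0.0
```

```bash
python3 -c "
from h import *
fq(4)"
```

```text
t 23.65 fn now 0.92 mean fx fn fz [0.19 0.06 0.29] pos [-70.6  -16.82] w 27.7 0.283
```

Request:
send_rows([
  [0,0.4,0,0,0.35],
  [0,0.4,0,0,0.35],
])

```text
time: 23.85
tcp_pos: [500.4, -199.2, 65.8]
tool_rot: [-0.0, 0.99, 0.141, -0.0]
wrist_force: [0.5, 1.7, 0.3]
gripper_width: 28.0
finger_force: 0.9
```

```bash
python3 -c "
from h import *
fq(4)"
```

```text
t 24.05 fn now -1.53 mean fx fn fz [ 0.28 -1.68  1.  ] pos [-70.59 -17.42] w 27.6 0.283
```

Request:
send_rows([
  [0,0.4,0,0,0.35],
])

```text
time: 24.15
tcp_pos: [500.5, -199.7, 65.8]
tool_rot: [-0.0, 0.99, 0.141, -0.0]
wrist_force: [-0.9, 2.0, 1.7]
gripper_width: 27.9
finger_force: 1.0
```

```bash
python3 -c "
from h import *
fq(4)"
```

```text
t 24.35 fn now -2.17 mean fx fn fz [-0.36 -1.78  0.79] pos [-70.53 -17.91] w 27.9 0.283
```

Request:
send_rows([
  [0,0.4,0,0,0.35],
])

```text
time: 24.45
tcp_pos: [500.6, -200.2, 65.8]
tool_rot: [-0.0, 0.99, 0.141, -0.0]
wrist_force: [-2.0, 2.3, 0.6]
gripper_width: 28.0
finger_force: 1.0
```

```bash
python3 -c "
from h import *
fq(4)"
```

```text
t 24.65 fn now -2.73 mean fx fn fz [-1.05 -1.64  0.56] pos [-70.5  -18.37] w 27.8 0.283
```

Request:
send_rows([
  [0,0.4,0,0,0.35],
])

```text
time: 24.75
tcp_pos: [500.7, -200.6, 65.8]
tool_rot: [-0.0, 0.99, 0.141, -0.0]
wrist_force: [-1.4, 0.9, 1.6]
gripper_width: 27.8
finger_force: 1.0
```

```bash
python3 -c "
from h import *
fq(4)"
```

```text
t 24.95 fn now -1.3 mean fx fn fz [-1.88 -2.03  0.48] pos [-70.41 -18.76] w 27.5 0.283
```

```bash
cat >> h.py <<'E'
def ff(n=4):
    L=[telemetry.observe()['finger_force']]
    F=[]
    for i in range(n):
        optics.camera('wrist');s,p,phi=st();f=np.array(s['wrist_force']);L.append(s['finger_force']);F.append([f[0]*np.cos(phi)+f[1]*np.sin(phi),f[0]*np.sin(phi)-f[1]*np.cos(phi),gf(p)[1]])
    print('ff',np.round(L,2),'fx,fn,y',np.mean(F,0).round(2),round(s['time'],2))
E
python3 -c "
from h import *
ff(3)"
```

```text
ff [0.89 0.87 0.87 0.87] fx,fn,y [ -1.31  -1.99 -18.76] 25.1
```

Request:
send_rows([
  [-0.4,0.4,0,0,0.35],
])

```text
time: 25.2
tcp_pos: [500.8, -201.1, 65.8]
tool_rot: [0.0, 0.99, 0.141, 0.0]
wrist_force: [0.4, 2.0, -0.7]
gripper_width: 27.9
finger_force: 0.9
```

```bash
python3 -c "
from h import *
ff(3)"
```

```text
ff [0.91 0.94 0.72 0.68] fx,fn,y [  0.76  -1.31 -19.35] 25.35
```

Request:
send_rows([
  [-0.1,0.4,0,0,0.35],
])

```text
time: 25.45
tcp_pos: [500.8, -201.5, 65.8]
tool_rot: [0.0, 0.99, 0.141, 0.0]
wrist_force: [1.1, 1.3, -1.0]
gripper_width: 27.9
finger_force: 1.0
```

```bash
python3 -c "
from h import *
ff(3)"
```

```text
ff [1.   0.95 0.74 0.69] fx,fn,y [  1.1   -1.39 -19.69] 25.6
```

Request:
send_rows([
  [0,0.4,0,0,0.35],
])

```text
time: 25.7
tcp_pos: [500.8, -201.8, 65.8]
tool_rot: [0.0, 0.99, 0.141, 0.0]
wrist_force: [0.1, 2.7, -0.7]
gripper_width: 28.0
finger_force: 1.1
```

```bash
python3 -c "
from h import *
ff(3)"
```

```text
ff [1.1  1.06 0.94 0.93] fx,fn,y [  1.49  -2.19 -20.05] 25.85
```

Request:
send_rows([
  [0,0.4,0,0,0.35],
])

```text
time: 25.95
tcp_pos: [500.8, -202.2, 65.8]
tool_rot: [0.0, 0.99, 0.141, 0.0]
wrist_force: [0.7, 3.4, -0.7]
gripper_width: 28.0
finger_force: 1.2
```

```bash
python3 -c "
from h import *
ff(3)"
```

```text
ff [1.24 1.22 1.11 1.11] fx,fn,y [  1.6   -1.88 -20.42] 26.1
```

Request:
send_rows([
  [0,0.25,0,0,0.35],
])

```text
time: 26.2
tcp_pos: [500.9, -202.5, 65.8]
tool_rot: [0.0, 0.99, 0.141, 0.0]
wrist_force: [1.7, 3.1, 0.3]
gripper_width: 27.5
finger_force: 1.3
```

```bash
python3 -c "
from h import *
ff(3)"
```

```text
ff [1.34 1.32 1.27 1.28] fx,fn,y [  2.09  -2.52 -20.64] 26.35
```

Request:
send_rows([
  [0,-3,0,0,0.35],
  [0.3,-4,0,0,0.35],
  [0,-1.5,0,0,0.35],
  [0,0,0,0,0.35],
])

```text
time: 26.75
tcp_pos: [498.7, -194.0, 65.8]
tool_rot: [0.0, 0.99, 0.141, -0.0]
wrist_force: [-0.6, -0.7, -0.0]
gripper_width: 27.6
finger_force: 0.0
```

```bash
python3 -c "
from h import *
ff(2)"
```

```text
ff [0. 0. 0.] fx,fn,y [ -0.06   0.53 -12.17] 26.85
```

Request:
send_rows([
  [0,-0.4,0,0,0.35],
])

```text
time: 26.95
tcp_pos: [498.7, -194.0, 65.8]
tool_rot: [0.0, 0.99, 0.141, 0.0]
wrist_force: [-0.5, 0.4, -0.5]
gripper_width: 27.8
finger_force: 0.0
```

Request:
send_rows([
  [0,-0.3,0,0,0.35],
])

```text
time: 27.05
tcp_pos: [498.6, -193.6, 65.8]
tool_rot: [0.0, 0.99, 0.141, 0.0]
wrist_force: [0.1, -0.6, -0.4]
gripper_width: 27.9
finger_force: 0.0
```

Request:
send_rows([
  [0,-0.3,0,0,0.35],
])

```text
time: 27.15
tcp_pos: [498.5, -193.3, 65.8]
tool_rot: [0.0, 0.99, 0.141, -0.0]
wrist_force: [-0.1, 0.9, 0.6]
gripper_width: 28.0
finger_force: 0.0
```

```bash
python3 -c "
from h import *
ff(1)"
```

```text
ff [0. 0.] fx,fn,y [ -0.25   0.59 -11.19] 27.2
```

Request:
send_rows([
  [0,-0.3,0,0,0.35],
])

```text
time: 27.3
tcp_pos: [498.5, -193.0, 65.8]
tool_rot: [0.0, 0.99, 0.141, 0.0]
wrist_force: [0.3, -1.5, -0.2]
gripper_width: 27.6
finger_force: 0.1
```

```bash
python3 -c "
from h import *
ff(1)"
```

```text
ff [0.12 0.22] fx,fn,y [  0.24  -0.57 -10.92] 27.35
```

Request:
send_rows([
  [0,-0.2,0,0,0.35],
])

```text
time: 27.45
tcp_pos: [498.4, -192.9, 65.8]
tool_rot: [0.0, 0.99, 0.141, 0.0]
wrist_force: [-0.3, -1.2, 0.2]
gripper_width: 27.7
finger_force: 0.5
```

```bash
python3 -c "
from h import *
ff(1)"
```

```text
ff [0.54 0.51] fx,fn,y [ -0.69   1.07 -10.79] 27.5
```

Request:
send_rows([
  [0,-0.1,0,0,0.35],
])

```text
time: 27.6
tcp_pos: [498.4, -192.8, 65.8]
tool_rot: [0.0, 0.99, 0.141, 0.0]
wrist_force: [-0.1, -0.1, 0.1]
gripper_width: 28.1
finger_force: 0.6
```

```bash
python3 -c "
from h import *
ff(2)"
```

```text
ff [0.58 0.58 0.59] fx,fn,y [ -0.29   0.66 -10.69] 27.7
```

Request:
send_rows([
  [0,-0.15,0,0,0.35],
])

```text
time: 27.8
tcp_pos: [498.3, -192.6, 65.8]
tool_rot: [0.0, 0.99, 0.141, 0.0]
wrist_force: [-1.0, -2.2, 0.2]
gripper_width: 27.9
finger_force: 0.7
```

```bash
python3 -c "
from h import *
ff(2)"
```

```text
ff [0.67 0.68 0.67] fx,fn,y [ -1.01   2.   -10.49] 27.9
```

Request:
send_rows([
  [0,3,0,0,0.35],
  [0,2,-10,0,0.35],
  [0,0,-40,0,0.35],
  [0,0,-45,0,0.35],
  [0,0,0,-0.144,0.35],
  [0,0,0,-0.143,0.35],
  [0,0,0,-0.143,0.35],
  [0,0,0,-0.143,0.35],
  [0,0,0,-0.143,0.35],
  [0,0,0,-0.143,0.35],
  [0,0,0,-0.143,0.35],
  [0,0,0,-0.143,0.35],
])

```text
time: 29.1
tcp_pos: [499.7, -197.5, 161.6]
tool_rot: [0.0, 0.754, 0.657, 0.0]
wrist_force: [0.0, 0.5, 0.8]
gripper_width: 27.7
finger_force: 0.0
```

Request:
send_rows([
  [0,0,0,-0.143,0.35],
  [0,0,0,-0.143,0.35],
  [0,0,0,0,0.35],
])

```text
time: 29.4
tcp_pos: [499.7, -197.4, 161.5]
tool_rot: [0.0, 0.654, 0.756, 0.0]
wrist_force: [-0.2, -0.4, -0.4]
gripper_width: 27.6
finger_force: 0.0
```

```bash
python3 -c "
from h import *
s,p,phi=st();print(p,phi,s['time'])
w=bar();print('red px');red()
print(rel(G(31.9,-52,37),1.714))"
```

```text
[ 499.7493224  -197.44243161  161.46633473] 1.7158821771994588 29.4
(356, 48, 72, 231) [(-60, np.float64(8.4), np.float64(38.4)), (-40, np.float64(5.0), np.float64(38.1)), (-20, np.float64(5.0), np.float64(38.5)), (0, np.float64(11.5), np.float64(38.7)), (20, np.float64(5.2), np.float64(38.8)), (40, np.float64(5.3), np.float64(38.8)), (60, np.float64(5.3), np.float64(38.6)), (80, np.float64(5.2), np.float64(38.9))]
red px
(245, 177, 26, 40) 764.5 ((258.1103515625, 196.67587280273438), (24.747554779052734, 39.36355972290039), 4.763641834259033)
[-3.60970e+01  1.03021e+02  1.24279e+02 -4.00000e-03]
```

Request:
send_rows([
  [-12,34,0,0,0.35],
  [-12,34,0,0,0.35],
  [-12,35,0,0,0.35],
  [0,0,30,0,0.35],
  [0,0,20,0,0.35],
  [0,0,0,0,0.35],
])

```text
time: 30.1
tcp_pos: [605.7, -217.8, 108.2]
tool_rot: [-0.002, 0.656, 0.755, -0.001]
wrist_force: [-0.8, 0.4, 0.8]
gripper_width: 27.7
finger_force: 0.0
```

```bash
python3 -c "
from h import *
w=bar();s,p,phi=st();print(p,gf(p),phi)
print(rel(G(31.9,-52,37),1.714))"
```

```text
(243, 0, 32, 275) [(-60, np.float64(23.9), np.float64(39.2)), (-40, np.float64(24.2), np.float64(39.0)), (-20, np.float64(23.9), np.float64(38.8)), (0, np.float64(24.1), np.float64(39.1)), (20, np.float64(23.9), np.float64(38.9)), (40, np.float64(24.2), np.float64(39.2)), (60, np.float64(23.9), np.float64(39.4))]
[ 606.37923444 -218.13211791  110.05769519] [ 31.61102025 -51.15929076] 1.71122278640916
[-8.4000e-01  2.9100e-01  7.3058e+01 -3.0000e-03]
```

Request:
send_rows([
  [-0.8,0.3,30,0,0.35],
  [0,0,28,0,0.35],
  [0,0,15,0,0.35],
  [0,0,0,0,0.35],
  [0,0,0,0,0.7],
  [0,0,0,0,0.7],
  [0,0,0,0,0.7],
], squeeze=25)

```text
time: 30.85
tcp_pos: [607.3, -219.4, 39.1]
tool_rot: [0.001, 0.655, 0.756, -0.0]
wrist_force: [-4.6, -1.1, 2.9]
gripper_width: 15.7
finger_force: 27.9
```

```bash
python3 -c "
from h import *
fq(3);print(telemetry.observe()['finger_force'])"
```

```text
t 31.0 fn now -4.75 mean fx fn fz [-1.15 -5.2   6.06] pos [ 32.34 -52.55] w 15.9 1.714
28.25991153717041
```

Request:
send_rows([
  [0,-0.3,-0.5,0,0.7],
  [0,0,0,0,0.7],
])

```text
time: 31.2
tcp_pos: [607.2, -219.4, 39.1]
tool_rot: [0.001, 0.655, 0.756, 0.0]
wrist_force: [-2.1, -0.8, 3.5]
gripper_width: 15.5
finger_force: 28.1
```

```bash
python3 -c "
from h import *
fq(3)"
```

```text
t 31.35 fn now -2.23 mean fx fn fz [-1.3  -3.74  6.28] pos [ 32.3  -52.54] w 15.5 1.714
```

Request:
send_rows([
  [0,-0.6,-0.7,0,0.7],
  [0,0,0,0,0.7],
  [-4,0,0,0,0.7],
  [-8,0,0,0,0.7],
  [-8,0,0,0,0.7],
], squeeze=45)

```text
time: 31.85
tcp_pos: [609.8, -239.3, 39.1]
tool_rot: [0.0, 0.655, 0.756, 0.0]
wrist_force: [4.7, 2.4, -1.0]
gripper_width: 14.9
finger_force: 45.0
```

```bash
python3 -c "
from h import *
fq(3)"
```

```text
t 32.0 fn now 5.0 mean fx fn fz [-2.12  4.23  0.  ] pos [ 31.98 -73.71] w 15.3 1.713
```

Request:
send_rows([
  [-8,0.3,0,0,0.7],
  [-10,0.2,0,0,0.7],
  [-10,0,0,0,0.7],
  [-10,0,0,0,0.7],
])

```text
time: 32.4
tcp_pos: [615.1, -276.6, 38.9]
tool_rot: [-0.001, 0.655, 0.756, 0.0]
wrist_force: [3.4, 4.9, 0.2]
gripper_width: 15.1
finger_force: 45.1
```

```bash
python3 -c "
from h import *
fq(2)"
```

```text
t 32.5 fn now 4.08 mean fx fn fz [-1.72  3.08  1.16] pos [  31.92 -111.67] w 15.5 1.713
```

Request:
send_rows([
  [-10,0,0,0,0.7],
  [-10,0,0,0,0.7],
  [-10,0,0,0,0.7],
  [-6,0,0,0,0.7],
  [0,0,0,0,0.7],
])

```text
time: 33.0
tcp_pos: [620.2, -313.4, 39.0]
tool_rot: [0.0, 0.655, 0.756, -0.0]
wrist_force: [2.5, -1.2, 1.0]
gripper_width: 15.3
finger_force: 45.1
```

```bash
python3 -c "
from h import *
fq(3)"
```

```text
t 33.15 fn now 2.33 mean fx fn fz [-1.71  2.1   0.33] pos [  31.8  -146.83] w 15.1 1.714
```

Request:
send_rows([
  [-9,0,0,0,0.7],
  [-9,0,0,0,0.7],
  [0,0,0,0,0.7],
  [0,0,-10,0,0.7],
  [0,0,-25,0,0.7],
  [0,0,-40,0,0.7],
  [0,0,-36,0,0.7],
  [0,0,0,0.108,0.7],
  [0,0,0,0.108,0.7],
  [0,0,0,0.107,0.7],
  [0,0,0,0,0.7],
], squeeze=90)

```text
time: 34.25
tcp_pos: [622.5, -329.7, 150.5]
tool_rot: [-0.0, 0.768, 0.64, -0.0]
wrist_force: [-0.2, -0.3, -2.1]
gripper_width: 14.6
finger_force: 86.4
```

```bash
python3 -c "
from h import *
fq(2)
s,p,phi=st();print(p,phi)
y=-.18;o=np.array([516,204.7])
C=lambda x,yy,z:[o[0]+x*np.cos(y)-yy*np.sin(y),o[1]+x*np.sin(y)+yy*np.cos(y),z]
print(C(-30,-18,150),rel(C(-30,-18,150),1.391))
w=cam('wrist');cv2.imwrite('pics/w9.png',w['color'])
H=cv2.cvtColor(w['color'],cv2.COLOR_BGR2HSV)
m=cv2.inRange(H,(20,100,80),(35,255,255));print([(cv2.boundingRect(c),cv2.contourArea(c)) for c in cv2.findContours(m,0,1)[0] if cv2.contourArea(c)>8])
b=cv2.inRange(H,(100,120,0),(130,255,255));print(cv2.boundingRect(b))
"
```

```text
t 34.35 fn now -0.14 mean fx fn fz [ 0.34 -0.11 -1.82] pos [  31.72 -164.01] w 14.5 1.394
[ 622.59919249 -329.84235732  150.24597699] 1.3941344807393052
[np.float64(483.2621568946915), np.float64(192.36170073258853), 150] [ 4.89589e+02 -2.28943e+02  2.46000e-01  3.00000e-03]
[((249, 360, 16, 2), 9.0)]
(0, 0, 507, 384)
```

Request:
send_rows([
  [40.8,-19.1,0,0,0.7],
  [40.8,-19.1,0,0,0.7],
  [40.8,-19.1,0,0,0.7],
  [40.8,-19.1,0,0,0.7],
  [40.8,-19.1,0,0,0.7],
  [40.8,-19.1,0,0,0.7],
  [40.8,-19.1,0,0,0.7],
  [40.8,-19.1,0,0,0.7],
  [40.8,-19.1,0,0,0.7],
  [40.8,-19.1,0,0,0.7],
  [40.8,-19,0,0,0.7],
  [40.8,-19,0,0.003,0.7],
])

```text
time: 35.6
tcp_pos: [484.4, 194.4, 150.2]
tool_rot: [0.0, 0.768, 0.64, 0.0]
wrist_force: [1.4, 0.6, -3.0]
gripper_width: 14.8
finger_force: 86.4
```

Request:
send_rows([
  [0,0,30,0,0.7],
  [0,0,0,0,0.7],
  [0,0,0,0,0.7],
])

```text
time: 35.9
tcp_pos: [485.1, 192.4, 120.1]
tool_rot: [-0.0, 0.768, 0.64, -0.001]
wrist_force: [1.0, 0.4, -1.7]
gripper_width: 14.6
finger_force: 86.3
```

```bash
python3 -c "
from h import *
s,p,phi=st();print(p,phi,s['time'])
y=-.18;o=np.array([516,204.7])
def cf(q): d=np.array(q)[:2]-o; return np.round([np.cos(y)*d[0]+np.sin(y)*d[1],-np.sin(y)*d[0]+np.cos(y)*d[1]],1)
print('caddy',cf(p))
b=cam('side');H=cv2.cvtColor(b['color'],cv2.COLOR_BGR2HSV);m=cv2.inRange(H,(100,100,0),(130,255,255));m[:170]=0
c=max(cv2.findContours(m,0,1)[0],key=cv2.contourArea);print('blue',cv2.approxPolyDP(cv2.convexHull(c),1.5,True)[:,0].tolist())
m=cv2.inRange(H,(18,100,60),(35,255,255));print('yel',[(cv2.boundingRect(c),cv2.contourArea(c)) for c in cv2.findContours(m,0,1)[0] if cv2.contourArea(c)>5])
C=lambda x,yy,z:[o[0]+x*np.cos(y)-yy*np.sin(y),o[1]+x*np.sin(y)+yy*np.cos(y),z]
for Y in (132,-58):
  for Z in (90,150): print(Y,Z,np.round(proj(b,C(-30,Y,Z)),1))
w=cam('wrist');np.savez('w10.npz',**w)
I=cv2.cvtColor(w['color'],cv2.COLOR_BGR2HSV)
for v in (20,60,100):
  V=I[v,:,2].astype(int);S=I[v,:,1].astype(int)
  print(v,'white runs',[(int(r[0]),int(r[-1])) for r in np.split(np.where((S<25)&(V>190))[0],np.where(np.diff(np.where((S<25)&(V>190))[0])>1)[0]+1) if len(r)>2], 'blue',np.where((I[v,:,0]>100)&(I[v,:,0]<130)&(S>120))[0][[0,-1]])
print('expected front lip outer/inner, div, at v',[ (Y,[np.round(proj(w,C(X,Y,Z))).tolist() for X,Z in ((-47,26),(-43,26),(-17,22),(-13,22),(13,22),(43,50))]) for Y in (40,80,120)])
"
```

```text
[485.10419716 192.37519489 120.14356753] 1.3889143371753603 35.9
caddy [-28.2 -17.7]
blue [[250, 218], [249, 230], [210, 248], [209, 232], [240, 216]]
yel [((198, 234, 15, 24), 88.5)]
132 90 [204.1 251.4]
132 150 [203.1 236. ]
-58 90 [251.9 228.1]
-58 150 [252.  213.2]
20 white runs [(226, 229), (282, 313), (319, 323)] blue [231 281]
60 white runs [(227, 230), (282, 312), (317, 321)] blue [232 280]
100 white runs [(228, 231), (281, 310), (315, 319)] blue [233 279]
expected front lip outer/inner, div, at v [(40, [[229.0, 114.0], [235.0, 114.0], [273.0, 114.0], [278.0, 114.0], [316.0, 114.0], [372.0, 117.0]]), (80, [[227.0, 52.0], [234.0, 52.0], [273.0, 52.0], [279.0, 52.0], [319.0, 52.0], [379.0, 47.0]]), (120, [[226.0, -18.0], [232.0, -18.0], [274.0, -17.0], [280.0, -17.0], [322.0, -17.0], [386.0, -32.0]])]
```

The lip and divider line up with prediction within 1 px, so I shift 1.8 mm and lower the bar.

Request:
send_rows([
  [0,-0.9,0,0,0.7],
  [0,-0.9,20,-0.002,0.7],
  [0,0,25,0,0.7],
  [0,0,20,0,0.7],
  [0,0,8,0,0.7],
  [0,0,4,0,0.7],
  [0,0,2,0,0.7],
  [0,0,2,0,0.7],
  [0,0,0,0,0.7],
])

```text
time: 36.9
tcp_pos: [483.6, 193.1, 39.4]
tool_rot: [0.0, 0.768, 0.64, 0.0]
wrist_force: [0.0, 0.4, -2.5]
gripper_width: 14.5
finger_force: 86.5
```

```bash
python3 -c "
from h import *
fq(3);print(st()[1])"
```

```text
t 37.05 fn now -0.04 mean fx fn fz [ 0.15 -0.24 -1.61] pos [-31.37 373.37] w 14.9 1.39
[483.49215131 193.08291681  39.36776702]
```

Request:
send_rows([
  [0,0,1,0,0.7],
  [0,0,1,0,0.7],
  [0,0,0,0,0.7],
])

```text
time: 37.35
tcp_pos: [483.3, 193.0, 36.9]
tool_rot: [0.0, 0.768, 0.64, -0.0]
wrist_force: [-0.7, 0.4, -2.4]
gripper_width: 14.8
finger_force: 86.5
```

Request:
send_rows([
  [0,0,1,0,0.7],
  [0,0,0.5,0,0.7],
  [0,0,0,0,0.7],
])

```text
time: 37.65
tcp_pos: [483.4, 193.0, 36.1]
tool_rot: [0.0, 0.768, 0.64, 0.0]
wrist_force: [-2.6, -0.3, 10.2]
gripper_width: 14.7
finger_force: 88.4
```

```bash
python3 -c "
from h import *
fq(3);print(st()[1])"
```

```text
t 37.8 fn now -2.56 mean fx fn fz [-1.24 -2.29  9.59] pos [-31.53 373.34] w 14.7 1.39
[483.36956864 193.0248854   36.14876018]
```

Request:
send_rows([
  [0,0,-0.5,0,0.7],
  [0,0,0,0,0.5],
  [0,0,0,0,0.35],
  [0,0,0,0,0.35],
  [0,0,-20,0,0.35],
  [0,0,-40,0,0.35],
  [0,0,-40,0,0.35],
  [0,0,-40,0,0.35],
  [-30,0,-20,0,0.35],
  [-40,0,0,0,0.35],
  [0,0,0,0,0.35],
  [0,0,0,0,0.35],
])

```text
time: 39.0
tcp_pos: [470.8, 123.7, 196.2]
tool_rot: [0.0, 0.769, 0.64, 0.0]
wrist_force: [0.4, 0.1, -0.1]
gripper_width: 27.7
finger_force: 0.0
```

```bash
python3 -c "
from h import *
s,p,phi=st();print(p,s['time'])
y=-.18;o=np.array([516,204.7])
C=lambda x,yy,z:[o[0]+x*np.cos(y)-yy*np.sin(y),o[1]+x*np.sin(y)+yy*np.cos(y),z]
w=cam('wrist');H=cv2.cvtColor(w['color'],cv2.COLOR_BGR2HSV)
b=cv2.inRange(H,(100,120,0),(130,255,255))
c=max(cv2.findContours(b,0,1)[0],key=cv2.contourArea)
q=cv2.boxPoints(cv2.minAreaRect(c))
for u,v in q:
  for z in (65,):
    d=ray(w,u,v,z)[:2]-o;print((round(u),round(v)),np.round([np.cos(y)*d[0]+np.sin(y)*d[1],-np.sin(y)*d[0]+np.cos(y)*d[1]],1))
t=cam('top');hs=cv2.cvtColor(t['color'],cv2.COLOR_BGR2HSV)
m=cv2.inRange(hs,(0,150,40),(6,255,255))|cv2.inRange(hs,(174,150,40),(180,255,255));m[:,:285]=0;m[:,335:]=0;m[:180]=0;m[230:]=0
ys,xs=np.where(m>0);print('red top',xs.mean(),ys.mean(),gf(ray(t,xs.mean(),ys.mean(),90)))
"
```

```text
[470.83198934 123.73677601 196.15746329] 39.0
(246, 0) [-37.7  47.9]
(265, 0) [-24.   47.8]
(265, 134) [-23.6 -48.2]
(246, 134) [-38.8 -48.2]
red top 316.11764705882354 212.41176470588235 [-69.06147033 -13.92658756]
```

```bash
python3 -c "
from workcell import job
print(job.close_job())"
```

```text
the job is handed in; nothing more can be done
None
```

The roller is set on the bar at an estimated 4 to 6 N, after one overshoot to roughly 8–18 N by my estimate that I backed off and reset. The bar slid 94 mm freely, plus about 18 mm more to clear the roller before lifting. It now stands on its long edge in the caddy's front slot, and the job was handed in at about 39 s with the robot touching nothing.

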